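# Lever open the stuck chalk case

## Robot

A 6-joint arm with a two-finger parallel gripper is mounted at the origin on the work surface. World frame = base frame: x ahead of the robot, y to its left, z up, the work surface at z = 0. Lengths are in m, angles in rad, forces in N, time in s.
With the tool pointing down it reaches from about 0.35 to 0.85 m from the base axis. Payload 8.1 kg.
Tool frame: the origin (TCP) lies midway between the tips of the shut fingers; the grasp point (between the pads) lies 19 mm behind it (r.grip_depth is the z of the grasp point in the tool frame, in m); z points along the fingers, y is the line along which they close (so a half turn about z gives the same grasp; the last joint's range is limited). The gripper opens to 85 mm and grips with 20 to 120 N. Pads are 22 mm wide; open, the fingers measure 114 mm over their backs; the gripper's body (76 mm by 85 mm) begins 54 mm behind the grasp point. The pads swing forward as they close: fully open they stand 13 mm farther back than shut.
Start: joints at [1.055, 0.13, 1.488, -0, 1.523, -0.085], TCP at [0.251, 0.545, 0.231] pointing down, gripper open.
Joint ranges: [-2.96, 2.96], [-0.89, 2.26], [0.02, 2.5], [-1.34, 4.48], [0, 2.73], [-2.66, 2.66]. Speed limits (rad/s): [2.39, 2.39, 2.79, 3.14, 3.14, 3.14].

## Interface

Orientations are given as [roll, pitch, yaw] about the fixed x, y, z axes, in that order (R = Rz(yaw) Ry(pitch) Rx(roll)).
In Python, from plant import r, viewer, job, nets gives the robot as it stands. The module is installed in compiled form; this text tells all that it offers.
- The arm moves only by the shell command python3 -m inch 'ROWS' [OPENING] [FORCE]. ROWS is JSON, a list of rows, each a list of 2 entries, a list of its own where there are three numbers: the shift along the world's x, y, z in units of 25 mm (1.0 is 25 mm), then the turn about the world's z in units of 6 degrees (1.0 is 6 degrees). In form: [[[tx, ty, tz], spin], ...]. A call has exactly 10 rows; each row shifts and turns the commanded pose from where the row before left it; what a row does not reach is not made up. A row lasts 1/12 s, in which the tool goes at most 41.7 mm and 7.16 degrees, less where a joint would pass 70% of its speed; a pose out of reach is approached as far as the arm can. A call is refused whole if a number of a shift passes 1 or a number of a turn 1, either way. A call with a gripper value outside its range is refused whole. OPENING is the finger opening in mm, from 0 to 85.4, set as the call begins (- or left out, the last holds). The fingers move at their own pace and stop on an object; FORCE is the grip in N (left out, the last holds). Time passes only in rows, so rows that do not move let the fingers close, or fill a call up. It gives the time, the measured TCP pose, the force, the opening and the grip force at its end, in the units of the state.
- r.sense(): the state, without advancing time (a new reading comes with each control period).
- viewer.read_camera(name): name is "side" or "top"; returns the picture (480x640x3 uint8, red, green, blue); there is no depth.
- viewer.get_calibration(name): a dict with "mtx" (3x3 intrinsics, pixels), "view" (4x4, takes a point from world to camera coordinates). Camera axes: x right, y up, looking along -z (the intrinsics and any distortion apply to the point x, -y, -z); pixel columns grow to the right and rows downward; lengths in m; the calibration is good to about 2 mm. A picture is of the moment at which its call begins. get_calibration takes no time and is no camera call.
- job.close_job(): hands the job in; it is judged then, once.
Trained networks look in the newest picture that a camera, given by its name, has taken for a name from the list of things; names that differ only in an ending like _2 or _b are one class to them, and where a whole thing is asked for, a point or a joint stands for the part that bears it (a point fixed in the world has none). Each returns a list of dicts, best first, with "confidence" (0 to 1); they miss things now and then, are a little off and sometimes report something else, mostly with a low value. They report only what shows in the picture. A call takes as long as a camera call. They do not tell look-alikes from the thing itself.
- nets.boxes_of(camera, name): "box" ([centre column, centre row, width, height] in pixels, round what is visible of it).
The state is a dict: "clock": time; "qpos": joint angles; "joint_vel": joint speeds; "tau": joint torques, N m; "ee_pos": TCP position; "tool_rot": TCP orientation; "contact_force": force on the tool from outside, world axes, zero at the start; "wrist_torque": the same for the moment, N m; "width": finger opening in m; "gripper_force": force on a finger pad.
Only numpy, scipy, OpenCV 4.12 (cv2) and the standard library are available. Lean on these libraries where they do the work, as an engineer would, in place of code of your own. Each camera call takes 0.05 s, during which the arm holds its last target. There are 200 camera calls.

## Task

Take the orange-handled pry blade from its sloping rest, find the one gap in the brass strip under the front edge of the wooden chalk case's lid (just above the thumb tab), slip the blade's tip in and lever the stiff lid up, pushing on with the blade until the lid stands upright or further back. Then put the blade back in its rest the way it lay. Only the blade may touch the case and its lid, never the robot itself, and leave the tumbler, the tin and the cube of chalk where they stand.

Things in the scene. Friction and masses are not known exactly. Their poses are not given: they have to be found in the camera images.
- pry: loose pry blade, about 120 g: orange handle (black band near the blade) 100 long, 18 wide (its y), 24 high (z), then a flat steel blade 75 long, 20 wide, 3 thick, in the handle's mid-plane. Origin at the handle's centre; x runs to the tip. In the rest it slopes 35 degrees from level, tip up. Its sides are free for fingers from 20 mm behind the origin up to the blade
- pry_tip (a point): middle of the blade's end, 125 mm from the pry origin along its x; axes as the pry's
- rest: fixed metal rest: base plate 120 x 70 x 10 mm, and on two posts a rail 16 mm wide (narrower than the handle) sloping 35 degrees up along the rest's x, with an end stop (top 4 mm above the handle's axis) and two low cheeks 25 mm apart around the lowest 25 mm of the handle. Origin under the centre of the base plate
- rest_seat (a point): where the centre of the handle lies in the rest, 85 mm above the rest's origin; axes as the rest's (level, not sloping)
- rest_tip (a point): where the blade tip is when the tool lies in the rest: 102 mm along the rest's x and 72 mm above rest_seat
- case: fixed dark wooden case, lid inlaid blue; 130 deep (x), 210 wide (y), walls 55 high and 8 thick, lid 10 thick on top, flush, no handle; two brass leaves on top mark the hinge. Origin at the centre of its underside; front at its own -x, lid hinge along the far (+x) top edge. Hollow, nothing inside higher than 30 mm
- case_slot (a point): middle of an opening 100 wide (y), 6 high (z 49 to 55 mm; lid above) in the front face, 65 mm before the case's origin. A jammed brass strip fills it but for ONE gap 34 wide, its centre up to 26 mm left or right of here: not in the state, feel with the tip or look for the brass tab below it (34 wide, 10 proud, top 6 mm under here). It leads 8 mm through the wall to the hollow
- lid_hinge (a point): middle of the lid's hinge axis, at the level of the lid's underside: 130 mm behind and 3 mm above case_slot; the axis runs along the case's y
- lid (a joint): opening of the lid, rad: 0 shut, 1.57 upright, stop at 1.75. The hinge is stiff: the lid stays at whatever angle it is left; lifting its front edge takes about 2.5 to 3.5 N
- tumbler: loose glass tumbler, 72 mm across, 100 high, origin under its centre; leave alone
- tin: loose tin with a blue band, 60 mm across, 75 high, origin under its centre; leave alone
- chalk: loose cube of blue cue chalk in a paper wrapper, 24 mm, origin under its centre; leave alone
Things that resemble listed ones, but are neither listed nor needed, are in the scene too. There is more than one size of the pry; the one meant has the size given above. What is shaped like the rest but blue is not meant.

How it is judged:
On the way, in this order (a step that is already met when the one before it is completed fails the run):
1. the blade's tip is through the gap, at least 10 mm past the front face, with the lid not yet raised (under 0.15 rad) (x of pry_tip in the frame of case_slot above 0.01 m and y of pry_tip in the frame of case_slot between -0.05 and 0.05 m and z of pry_tip in the frame of case_slot between -0.012 and 0.014 m and value of joint lid below 0.15 rad).
2. the lid is raised past 0.35 rad with the blade bearing on it (value of joint lid above 0.35 rad and contact force between pry and case above 0.2 N), for 0.05 s.
At the end, for the whole second after the job is handed in: the lid stands still, open at least 1.4 rad (80 degrees), and the blade lies still in its rest, its origin within 20 mm of rest_seat and its tip within 30 mm of rest_tip (value of joint lid above 1.4 rad and velocity of joint lid between -0.05 and 0.05 rad/s and distance between pry and rest_seat below 0.02 m and distance between pry_tip and rest_tip below 0.03 m and linear speed of pry below 0.02 m/s); the robot touches nothing.
It fails at once if the robot itself touches the case or its lid (over 1.5 N) (contact force between any of the fingers, the arm and case above 1.5 N).
It fails at once if the tumbler is moved more than 20 mm or tipped (distance of tumbler from where it was at the start of the episode above 0.02 m or angle between tumbler's own z axis and vertical above 0.3 rad).
It fails at once if the tin is moved more than 20 mm or tipped (distance of tin from where it was at the start of the episode above 0.02 m or angle between tin's own z axis and vertical above 0.3 rad).
It fails at once if the cube of chalk is moved more than 20 mm or tipped (distance of chalk from where it was at the start of the episode above 0.02 m or angle between chalk's own z axis and vertical above 0.3 rad).
It also fails if it takes over 64 s, if anything falls off the work surface, if the arm or the gripper's body presses on something with over 40 N, if the wrist force passes 120 N, or if a joint passes its speed limit or range.

## Working session

There is one attempt and no reset: what is moved stays moved. The work goes in short steps, Python scripts to look and compute and a shell command to move; the robot and the scene stay as the last step left them, time stands still between calls to the robot, and variables do not carry over. Pictures are saved under pics/ and viewed, at most 10 in all, crops included, and the job is handed in when it is done.

```bash
mkdir -p pics; python3 - <<'E'
from plant import r, viewer, job, nets
import cv2,numpy as np
for c in("side","top"):
    im=viewer.read_camera(c); cv2.imwrite(f"pics/{c}0.png",im[:,:,::-1])
    k=viewer.get_calibration(c); print(c,np.round(k["mtx"],1).tolist(),np.round(k["view"],4).tolist(),[x for x in k if x not in("mtx","view")])
    for n in("pry","rest","case","tumbler","tin","chalk"):
        print(n,[(np.round(b["box"]).astype(int).tolist(),round(b["confidence"],2)) for b in nets.boxes_of(c,n)])
print(r.sense(),r.grip_depth)
E
```

```text
side [[494.8, 0.0, 323.6], [0.0, 494.8, 242.4], [0.0, 0.0, 1.0]] [[0.8924, -0.4513, 0.0028, -0.4629], [0.2193, 0.4391, 0.8713, -0.1731], [-0.3945, -0.7769, 0.4908, -1.0678], [0.0, 0.0, 0.0, 1.0]] []
pry [([364, 281, 73, 53], 0.96), ([377, 419, 57, 116], 0.58)]
rest [([349, 309, 58, 59], 0.7)]
case [([364, 257, 96, 63], 0.78)]
tumbler [([261, 216, 24, 41], 0.6)]
tin [([329, 209, 22, 26], 0.84), ([420, 301, 17, 19], 0.63)]
chalk [([421, 303, 12, 20], 0.46)]
top [[600.1, 0.0, 305.2], [0.0, 600.1, 243.6], [0.0, 0.0, 1.0]] [[-0.0067, -1.0, 0.005, -0.1229], [0.9958, -0.0062, 0.091, -0.4795], [-0.091, 0.0056, 0.9958, -1.3135], [0.0, 0.0, 0.0, 1.0]] []
pry [([360, 232, 28, 74], 0.96), ([462, 298, 99, 26], 0.59)]
rest [([354, 251, 42, 59], 0.82), ([378, 345, 51, 61], 0.81)]
case [([266, 186, 108, 82], 0.9)]
tumbler [([134, 260, 47, 34], 0.79)]
tin [([151, 167, 36, 33], 0.86)]
chalk [([359, 175, 17, 18], 0.67), ([363, 234, 26, 77], 0.62)]
{'clock': 0.7, 'qpos': array([ 1.05462611e+00,  1.30357957e-01,  1.48820021e+00,  2.99305752e-06,
        1.52301957e+00, -8.53782336e-02]), 'joint_vel': array([ 8.50380025e-04,  1.70857545e-04, -5.42850228e-04, -4.78020619e-06,
        1.05315021e-03, -1.27135283e-03]), 'tau': array([ 6.53317716e-05, -5.69168615e+01, -5.00744998e+01, -2.63428756e-04,
        1.50908658e-03,  7.38288236e-06]), 'ee_pos': array([0.25052163, 0.54519724, 0.23131724]), 'tool_rot': array([ 3.14157753e+00, -1.70609314e-06,  2.71080053e+00]), 'contact_force': array([-0.38040651,  0.4339002 ,  0.02620877]), 'wrist_torque': array([ 0.02978095,  0.02936021, -0.02780394]), 'gripper_force': 0.0, 'width': 0.08550551096311734} -0.0187
```

```bash
python3 - <<'E'
import cv2
a=cv2.imread("pics/top0.png")[120:420,100:520]; cv2.imwrite("pics/t1.png",cv2.resize(a,(800,571),interpolation=cv2.INTER_CUBIC))
a=cv2.imread("pics/side0.png")[180:400,230:500]; cv2.imwrite("pics/s1.png",cv2.resize(a,(736,600),interpolation=cv2.INTER_CUBIC))
E
```

```text
(no output)
```

View pics/t1.png

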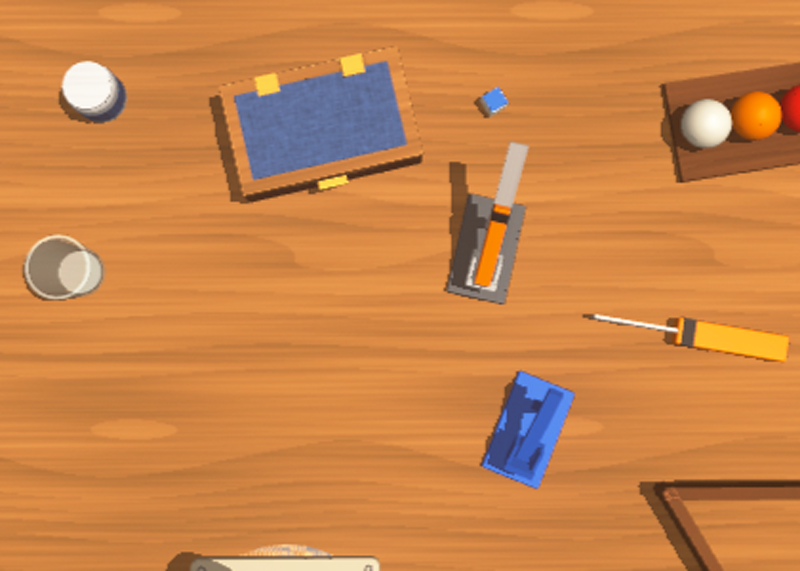

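View pics/s1.png

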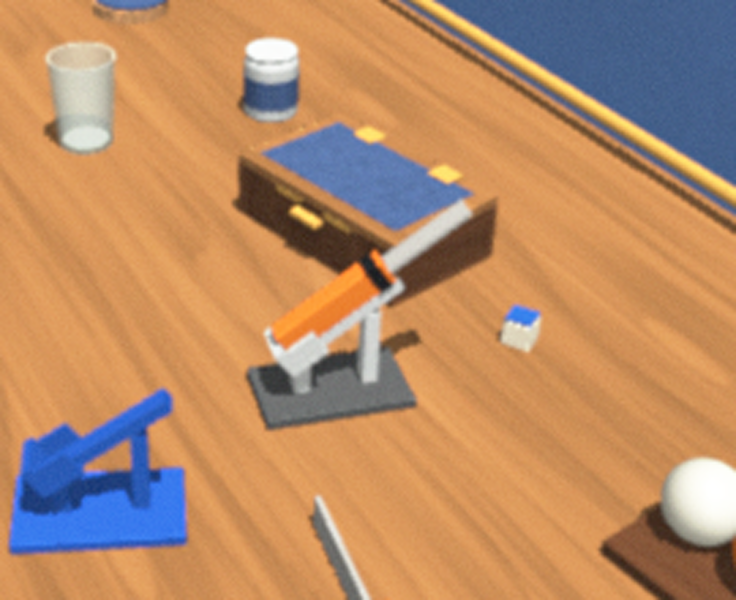

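The top crop (scale 1.905, offset 100,120) shows:
- **Pry:** the orange-handled pry lies in the grey rest at crop (485,282) to (518,145). The yellow screwdriver at (690,335) and the blue rest at (530,430) are look-alikes.
- **Case:** its corners are at (219,86), (398,47), (422,157) and (244,200), with the brass tab at (333,182).
- **Other things:** the chalk is at (494,101), the tumbler at (60,268) and the tin at (90,88).

The pry and case are confirmed in the enlarged crops. Next I'll measure them.

```bash
cat > h.py <<'E'
from plant import r, viewer, job, nets
import cv2,numpy as np
def w(c,p,z):
    k=viewer.get_calibration(c);K=np.array(k["mtx"]);V=np.array(k["view"])
    d=np.linalg.inv(K)@[p[0],p[1],1]; d=V[:3,:3].T@(d*[1,-1,-1]); o=-V[:3,:3].T@V[:3,3]
    return o+d*(z-o[2])/d[2]
def px(c,P):
    k=viewer.get_calibration(c);K=np.array(k["mtx"]);V=np.array(k["view"])
    q=V[:3,:3]@np.array(P)+V[:3,3]; q=K@(q*[1,-1,-1]); return q[:2]/q[2]
T=lambda u,v:(u/1.9048+100,v/1.9033+120)
S=lambda u,v:(u/2.726+230,v/2.727+180)
E
python3 - <<'E'
from h import *
np.set_printoptions(precision=4,suppress=True)
C=[w("top",T(*p),.065)[:2] for p in[(219,86),(398,47),(422,157),(244,200)]]
print("case",C,np.mean(C,0),[np.linalg.norm(C[i]-C[i-1]) for i in range(4)])
d=C[1]-C[0]+C[2]-C[3]; print("yaw(-y dir)",np.degrees(np.arctan2(d[0],-d[1])))
P=[w("top",T(*p),.010)[:2] for p in[(470,195),(525,203),(505,303),(447,291)]]
print("rest",P,np.mean(P,0),[np.linalg.norm(P[i]-P[i-1]) for i in range(4)])
d=P[0]-P[3]+P[1]-P[2]; print("rest yaw",np.degrees(np.arctan2(d[1],d[0])))
print("tab top",w("top",T(333,182),.046), w("side",S(305,215),.044),"chalk",w("top",T(494,101),.024))
print("tip",w("top",T(518,145),.157),"butt top",w("top",T(483,285),.066))
print("tumb",w("top",T(57,268),.1),"tin",w("top",T(90,88),.075))
for c in("top","side"):
    im=cv2.cvtColor(cv2.imread(f"pics/{c}0.png"),cv2.COLOR_BGR2HSV)
    m=cv2.inRange(im,(5,200,170),(14,255,255)); n,l,s,ce=cv2.connectedComponentsWithStats(m)
    for i in range(1,n):
        if 60<s[i,4]<2500: print(c,s[i],ce[i],cv2.minAreaRect(np.argwhere(l==i)[:,::-1].astype(np.float32)))
E
```

```text
case [array([0.6475, 0.0697]), array([ 0.6919, -0.1354]), array([ 0.564 , -0.1617]), array([0.5159, 0.0404])] [ 0.6049 -0.0467] [np.float64(0.13477107222455142), np.float64(0.2097873762299807), np.float64(0.13056904933213098), np.float64(0.20783512065630472)]
yaw(-y dir) 12.796569868112384
rest [array([ 0.5271, -0.22  ]), array([ 0.5171, -0.2849]), array([ 0.3991, -0.2594]), array([ 0.4136, -0.1915])] [ 0.4642 -0.239 ] [np.float64(0.11699391402377399), np.float64(0.06570960887329004), np.float64(0.12079458340352692), np.float64(0.06944753369244377)]
rest yaw -13.133488460382939
tab top [ 0.5386 -0.0596  0.046 ] [ 0.5408 -0.0555  0.044 ] chalk [ 0.637  -0.2487  0.024 ]
tip [ 0.5615 -0.2604  0.157 ] butt top [ 0.4177 -0.2291  0.066 ]
tumb [0.4378 0.2405 0.1   ] tin [0.6438 0.2143 0.075 ]
top [487 168  22  25 152] [493.4934 181.2237] ((496.6346435546875, 180.17308044433594), (24.514514923095703, 20.003843307495117), 78.69007110595703)
side [333 281  35  25 213] [351.4977 293.1127] ((349.9898376464844, 294.5628967285156), (6.7556610107421875, 38.59734344482422), 54.162349700927734)
side [501 367  32  32 324] [512.3673 386.642 ] ((514.1433715820312, 384.6321716308594), (34.11064147949219, 21.963579177856445), 47.862403869628906)
side [361 413  42  63 221] [384.1041 456.5701] ((382.02996826171875, 441.7807312011719), (69.26940155029297, 19.149450302124023), 67.52056884765625)
```

```bash
python3 - <<'E'
from h import *
np.set_printoptions(precision=4,suppress=True)
e=np.array([.975,.222]);n=np.array([-.222,.975]);s=np.array([.5416,-.0614])
for c,z in(("top",.046),("side",.044)):
    im=cv2.cvtColor(cv2.imread(f"pics/{c}0.png"),cv2.COLOR_BGR2HSV)
    m=cv2.inRange(im,(18,120,120),(32,255,255)); k,l,st,ce=cv2.connectedComponentsWithStats(m)
    for i in range(1,k):
        P=w(c,ce[i],z)[:2]-s
        if 6<st[i,4]<300 and np.linalg.norm(P)<.2: print(c,st[i],ce[i],"case xy",P@e,P@n)
E
python3 -m inch '[[[0.28,-1,0],0.065],[[0.28,-1,0],0.065],[[0.28,-1,0],0.065],[[0.28,-1,0],0.065],[[0.28,-1,0],0.065],[[0.28,-1,0],0.065],[[0.28,-1,0],0.065],[[0.28,-1,0],0.065],[[0.28,-1,0],0.065],[[0.28,-1,0],0.065]]' 60
python3 -m inch '[[[0.28,-1,0],0.065],[[0.28,-1,0],0.065],[[0.28,-1,0],0.065],[[0.28,-1,0],0.065],[[0.28,-1,0],0.065],[[0.28,-1,0],0.065],[[0.28,-1,0],0.065],[[0.28,-1,0],0.065],[[0.28,-1,0],0.065],[[0.28,-1,0],0.065]]'
python3 -m inch '[[[0.28,-1,0],0.065],[[0.28,-1,0],0.065],[[0.28,-1,0],0.065],[[0.28,-1,0],0.065],[[0.28,-1,0],0.065],[[0.28,-1,0],0.065],[[0.28,-1,0],0.065],[[0.28,-1,0],0.065],[[0.28,-1,0],0.065],[[0.28,-1,0],0.065]]'
```

```text
top [279 148  12  12 109] [284.633  153.3945] case xy 0.12800805429390938 -0.049856954880299606
top [234 159  13  11 110] [239.8091 163.7818] case xy 0.12775269443674708 0.051922828580871605
top [267 212  16   7  63] [274.4444 215.254 ] case xy -0.0015658395774747593 0.0030779190107844247
side [361 226  10   6  38] [365.4211 228.6579] case xy 0.155834442338876 0.08424509400869891
side [388 240  12   7  48] [393.125  243.1875] case xy 0.15529907286416147 -0.019886351253986898
side [332 249   9   5  10] [335.8 250.8] case xy 0.014586764416369162 0.045017539948232405
side [337 255  11   9  50] [341.76 259.26] case xy -0.0009917774438689647 0.004674517340553946
side [354 262   4   3   7] [355.7143 262.8571] case xy 0.014062728601754924 -0.0293726951159028
clock: 1.53
ee_pos: [0.3207, 0.2941, 0.2314]
tool_rot: [3.141, 0.0, 2.779]
contact_force: [0.5, -0.2, 0.6]
width: 0.0601
gripper_force: 0.0
clock: 2.37
ee_pos: [0.3907, 0.0439, 0.2316]
tool_rot: [3.141, 0.001, 2.847]
contact_force: [0.2, 0.9, 0.4]
width: 0.0602
gripper_force: 0.0
clock: 3.2
ee_pos: [0.4607, -0.2062, 0.2314]
tool_rot: [-3.142, 0.0, 2.915]
contact_force: [0.5, -0.5, 0.2]
width: 0.0596
gripper_force: 0.0
```

```bash

python3 -m inch '[[[0.15,-0.36,-0.2],0],[[0.15,-0.36,-0.2],0],[[0.15,-0.36,-0.5],0],[[0.15,-0.36,-0.8],0],[[0,0,-0.9],0],[[0,0,-0.9],0],[[0,0,-0.9],0],[[0,0,-0.9],0],[[0,0,-0.9],0],[[0,0,0],0]]'
python3 - <<'E'
from h import *
print(r.sense()["ee_pos"])
a=viewer.read_camera("top")[190:310,300:420,::-1]; b=viewer.read_camera("side")[210:350,280:420,::-1]
cv2.imwrite("pics/g.png",np.hstack([cv2.resize(a,(400,400),interpolation=3),cv2.resize(b,(400,400),interpolation=3)]))
E
```

```text
clock: 4.03
ee_pos: [0.4722, -0.2378, 0.0707]
tool_rot: [3.138, -0.008, 2.916]
contact_force: [-0.8, 1.0, -0.6]
width: 0.0605
gripper_force: 0.0
[ 0.47219676 -0.23783283  0.07074602]
```

View pics/g.png

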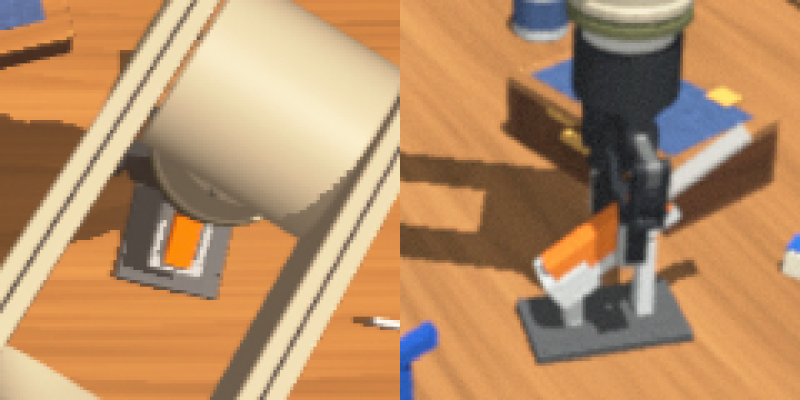

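The gripper straddles the handle: in the left panel it is over the orange at about (183,240), and in the right panel the fingers stand at the handle's front third, about (635,215). Closing now.

```bash

python3 -m inch '[[[0,0,0],0],[[0,0,0],0],[[0,0,0],0],[[0,0,0],0],[[0,0,0],0],[[0,0,0],0],[[0,0,0],0],[[0,0,0],0],[[0,0,0],0],[[0,0,0],0]]' 0 60
python3 -m inch '[[[0.2,0,0.3],0],[[0.2,0,0.4],0],[[0,0,0.5],0],[[0,0,0.5],0],[[0,0,0.5],0],[[0,0,0.5],0],[[0,0,0.3],0],[[0,0,0],0],[[0,0,0],0],[[0,0,0],0]]'
```

```text
clock: 4.97
ee_pos: [0.4766, -0.2411, 0.0781]
tool_rot: [-3.141, 0.003, 2.915]
contact_force: [-1.6, 2.2, 6.7]
width: 0.0171
gripper_force: 58.6
clock: 5.8
ee_pos: [0.4851, -0.2406, 0.1506]
tool_rot: [3.141, -0.001, 2.915]
contact_force: [-0.3, 0.3, -2.4]
width: 0.0171
gripper_force: 58.3
```

```bash

python3 -m inch '[[[-0.43,0.755,0],0.54],[[-0.43,0.755,0],0.54],[[-0.43,0.755,0],0.54],[[-0.43,0.755,0],0.54],[[-0.43,0.755,0],0.54],[[-0.43,0.755,0],0.54],[[-0.43,0.755,0],0.54],[[-0.43,0.755,0],0.54],[[0,0,0],0],[[0,0,0],0]]'
python3 -m inch '[[[0,0,-0.6],0],[[0,0,-0.8],0],[[0,0,-0.8],0],[[0,0,-0.8],0],[[0,0,-0.8],0],[[0,0,-0.5],0],[[0,0,-0.2],0],[[0,0,0],0],[[0,0,0],0],[[0,0,0],0]]'
python3 -m inch '[[[0,0,-0.14],0],[[0,0,-0.14],0],[[0,0,-0.14],0],[[0,0,-0.14],0],[[0,0,-0.14],0],[[0,0,-0.14],0],[[0,0,-0.14],0],[[0,0,-0.12],0],[[0,0,0],0],[[0,0,0],0]]' - 20
```

```text
clock: 6.63
ee_pos: [0.3989, -0.0891, 0.1505]
tool_rot: [3.141, -0.001, -2.915]
contact_force: [-0.1, 0.5, -1.4]
width: 0.0175
gripper_force: 58.7
clock: 7.47
ee_pos: [0.4004, -0.0904, 0.0398]
tool_rot: [-3.141, 0.001, -2.916]
contact_force: [-0.5, -0.1, -0.9]
width: 0.0175
gripper_force: 58.7
clock: 8.3
ee_pos: [0.4054, -0.0913, 0.0152]
tool_rot: [-3.136, 0.01, -2.916]
contact_force: [9.0, 1.6, 14.1]
width: 0.0172
gripper_force: 59.2
```

```bash
python3 - <<'E'
from h import *
print(r.sense()["ee_pos"],r.sense()["width"])
a=viewer.read_camera("top")[190:310,230:350,::-1]; b=viewer.read_camera("side")[210:350,240:380,::-1]
cv2.imwrite("pics/g2.png",np.hstack([cv2.resize(a,(400,400),interpolation=3),cv2.resize(b,(400,400),interpolation=3)]))
E
```

```text
[ 0.40536725 -0.09127733  0.01522393] 0.01716565466236237
```

View pics/g2.png

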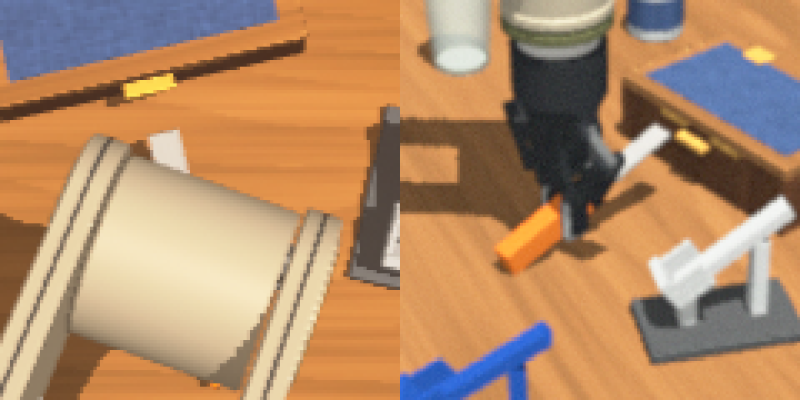

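The right panel shows the pry held and tilting on the table, with its tip near (660,130) and its butt on the surface at (505,265). The 20 N grip did not take effect, so I'll repeat it with the opening given.

```bash

python3 -m inch '[[[0,0,0],0],[[0,0,0],0],[[0,0,0],0],[[0,0,-0.05],0],[[0,0,-0.05],0],[[0,0,0],0],[[0,0,0],0],[[0,0,0],0],[[0,0,0],0],[[0,0,0],0]]' 0 20
```

```text
clock: 9.23
ee_pos: [0.4053, -0.0913, 0.0128]
tool_rot: [-3.136, 0.01, -2.916]
contact_force: [8.3, 1.2, 13.3]
width: 0.0173
gripper_force: 59.3
```

```bash

python3 -m inch '[[[0,0,0],0],[[0,0,0],0],[[0,0,-0.05],0],[[0,0,-0.05],0],[[0,0,-0.05],0],[[0,0,0],0],[[0,0,0],0],[[0,0,0],0],[[0,0,0],0],[[0,0,0],0]]' 3 20
```

```text
clock: 10.07
ee_pos: [0.4051, -0.0913, 0.0088]
tool_rot: [-3.136, 0.01, -2.916]
contact_force: [8.4, 1.2, 12.9]
width: 0.0172
gripper_force: 59.1
```

```bash

python3 -m inch '[[[0,0,0.15],0],[[0,0,0.15],0],[[0,0,0.15],0],[[0,0,0],0],[[0,0,0],0],[[0,0,0],0],[[0,0,0],0],[[0,0,0],0],[[0,0,0],0],[[0,0,0],0]]' 0 120
python3 - <<'E'
from h import *
print(r.sense()["ee_pos"],r.sense()["width"],r.sense()["contact_force"])
a=viewer.read_camera("top"); b=viewer.read_camera("side")
cv2.imwrite("pics/top3.png",a[:,:,::-1]);cv2.imwrite("pics/side3.png",b[:,:,::-1])
a=a[200:250,250:300,::-1]; b=b[235:285,310:360,::-1]
cv2.imwrite("pics/g3.png",np.hstack([cv2.resize(a,(400,400),interpolation=3),cv2.resize(b,(400,400),interpolation=3)]))
E
```

```text
clock: 10.9
ee_pos: [0.3994, -0.0898, 0.0161]
tool_rot: [3.141, -0.0, -2.916]
contact_force: [-0.4, 0.1, -0.7]
width: 0.0165
gripper_force: 117.0
[ 0.39939145 -0.08976263  0.01613511] 0.016516339067767682 [-0.40457898  0.08388654 -0.72462214]
```

View pics/g3.png

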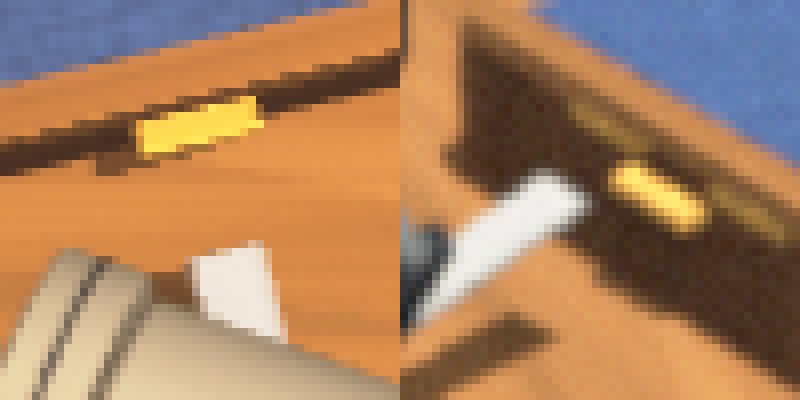

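Left panel: the tip's end is at (228,253) and the tab at (200,126). Right panel: the tip is at (570,190) and the tab at (660,200), with dark strip pieces on both sides of the gap above it. Triangulating both.

```bash
cat >> h.py <<'E'
def tri(a,b):
    Ps=[]
    for c in("top","side"):
        k=viewer.get_calibration(c); Ps.append(np.array(k["mtx"])@np.diag([1,-1,-1])@np.array(k["view"])[:3])
    X=cv2.triangulatePoints(Ps[0],Ps[1],np.array(a,float).reshape(2,1),np.array(b,float).reshape(2,1)); return (X[:3]/X[3]).ravel()
e=np.array([.975,.222]);n=np.array([-.222,.975])
E
python3 - <<'E'
from h import *
np.set_printoptions(precision=4,suppress=True)
t=tri((278.5,231.6),(331.2,258.8)); b=tri((275,215.75),(342.5,260))
print("tip",t,"tab",b,"tab-tip case",(b-t)[:2]@e,(b-t)[:2]@n,(b-t)[2])
g=np.array([.3994,-.0898]);print("tip from tcp",(t[:2]-g)@e,(t[:2]-g)@n)
print(w("top",(278.5,231.6),.052))
E
```

```text
tip [ 0.5024 -0.0686  0.0615] tab [ 0.5391 -0.0601  0.0436] tab-tip case 0.03764410493737955 0.00014078607836227276 -0.017966191874020453
tip from tcp 0.10517443530683544 -0.0021867380087220887
[ 0.5026 -0.0678  0.052 ]
```

The tip is centred on the gap, but the pitch is about 14°, too steep at this height. I'll lay the pry flat on the table and grasp it again level.

```bash

python3 -m inch '[[[0,0,-0.1],0],[[0,0,-0.15],0],[[0,0,-0.15],0],[[0,0,-0.05],0],[[0,0,0],0],[[0,0,0],0],[[0,0,0],0],[[0,0,0],0],[[0,0,0],0],[[0,0,0],0]]'
python3 -m inch '[[[0,0,0],0],[[0,0,0],0],[[0,0,0],0],[[0,0,0],0],[[0,0,0],0],[[0,0,0],0],[[0,0,0],0],[[0,0,0],0],[[0,0,0],0],[[0,0,0],0]]' 35 45
python3 - <<'E'
from h import *
a=viewer.read_camera("top"); b=viewer.read_camera("side")
a=a[190:290,230:330,::-1]; b=b[230:330,270:370,::-1]
cv2.imwrite("pics/g4.png",np.hstack([cv2.resize(a,(400,400),interpolation=3),cv2.resize(b,(400,400),interpolation=3)]))
E
```

```text
clock: 11.83
ee_pos: [0.401, -0.0902, 0.0066]
tool_rot: [-3.14, 0.002, -2.916]
contact_force: [-1.6, 2.8, 15.3]
width: 0.0163
gripper_force: 119.6
clock: 12.67
ee_pos: [0.3995, -0.0898, 0.005]
tool_rot: [3.142, -0.0, -2.916]
contact_force: [0.2, -0.1, -0.3]
width: 0.0354
gripper_force: 0.0
```

View pics/g4.png

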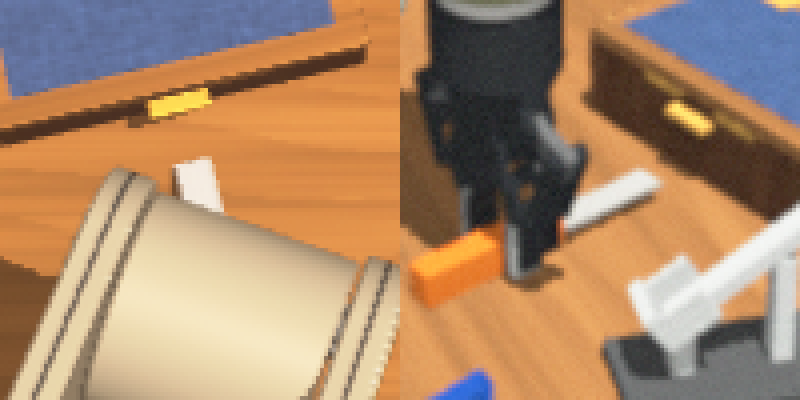

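The right panel shows the pry lying flat, with the fingers around its front third at (525,240). I'll shift 15 mm back along the handle and close.

```bash

python3 -m inch '[[[-0.29,-0.065,-0.06],0],[[-0.29,-0.065,-0.06],0],[[0,0,0],0],[[0,0,0],0],[[0,0,0],0],[[0,0,0],0],[[0,0,0],0],[[0,0,0],0],[[0,0,0],0],[[0,0,0],0]]'
python3 -m inch '[[[0,0,0],0],[[0,0,0],0],[[0,0,0],0],[[0,0,0],0],[[0,0,0],0],[[0,0,0],0],[[0,0,0],0],[[0,0,0],0],[[0,0,0],0],[[0,0,0],0]]' 0 45
python3 -m inch '[[[0,0,0.4],0],[[0,0,0.4],0],[[0,0,0.4],0],[[0,0,0.4],0],[[0,0,0],0],[[0,0,0],0],[[0,0,0],0],[[0,0,0],0],[[0,0,0],0],[[0,0,0],0]]'
python3 - <<'E'
from h import *
a=viewer.read_camera("top"); b=viewer.read_camera("side")
a=a[190:260,240:310,::-1]; b=b[220:290,290:360,::-1]
cv2.imwrite("pics/g5.png",np.hstack([cv2.resize(a,(400,400),interpolation=3),cv2.resize(b,(400,400),interpolation=3)]))
E
```

```text
clock: 13.6
ee_pos: [0.3851, -0.093, 0.0021]
tool_rot: [-3.142, 0.0, -2.916]
contact_force: [0.5, 0.1, -0.1]
width: 0.035
gripper_force: 0.0
clock: 14.43
ee_pos: [0.3852, -0.0931, 0.0022]
tool_rot: [-3.141, 0.0, -2.916]
contact_force: [0.7, 0.7, 4.5]
width: 0.0172
gripper_force: 45.0
clock: 15.27
ee_pos: [0.3846, -0.0929, 0.0415]
tool_rot: [3.141, -0.001, -2.916]
contact_force: [0.0, 0.8, -1.3]
width: 0.0172
gripper_force: 44.4
```

View pics/g5.png

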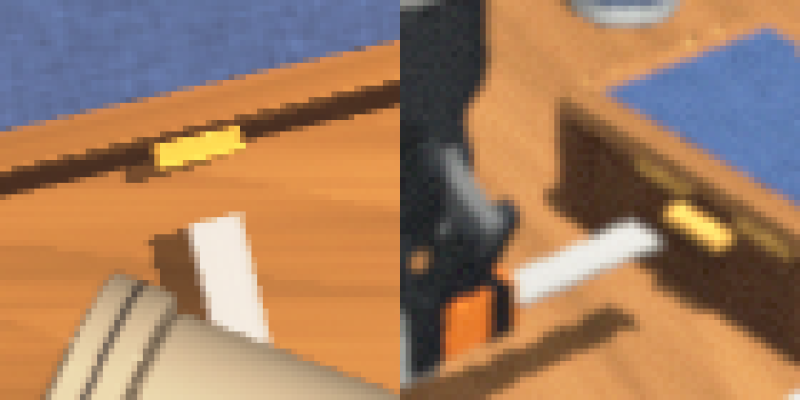

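Left panel: the tip's end is at (217,219) and the tab at (200,148). Right panel: the tip is at (648,236), and the blade is held level.

```bash
python3 - <<'E'
from h import *
np.set_printoptions(precision=4,suppress=True)
t=tri((278.0,228.3),(333.4,261.3)); b=tri((275,215.9),(342.2,259.7))
print("tip",t,"tab",b,"tab-tip case",(b-t)[:2]@e,(b-t)[:2]@n,(b-t)[2])
g=np.array([.3846,-.0929]);print("tip from tcp",(t[:2]-g)@e,(t[:2]-g)@n)
E
```

```text
tip [ 0.5103 -0.0669  0.0515] tab [ 0.5385 -0.0601  0.0446] tab-tip case 0.02900223132413884 0.00039465279061827647 -0.006901426686999196
tip from tcp 0.12834370608463097 -0.0025518406129733926
```

```bash

python3 -m inch '[[[0.2,0.045,0],0],[[0.2,0.045,0],0],[[0.2,0.045,0],0],[[0.2,0.045,0],0],[[0.2,0.045,0],0],[[0.2,0.045,0],0],[[0.2,0.045,0],0],[[0.2,0.045,0],0],[[0,0,0],0],[[0,0,0],0]]'
```

```text
clock: 16.2
ee_pos: [0.4252, -0.084, 0.042]
tool_rot: [3.141, -0.0, -2.915]
contact_force: [-0.2, 0.5, -1.4]
width: 0.0172
gripper_force: 44.4
```

```bash

python3 -m inch '[[[0.12,0.027,0],0],[[0.12,0.027,0],0],[[0.12,0.027,0],0],[[0.12,0.027,0],0],[[0.12,0.027,0],0],[[0.12,0.027,0],0],[[0,0,0],0],[[0,0,0],0],[[0,0,0],0],[[0,0,0],0]]'
python3 - <<'E'
from h import *
print(r.sense()["contact_force"])
a=viewer.read_camera("top"); b=viewer.read_camera("side")
a=a[180:260,230:310,::-1]; b=b[220:300,290:370,::-1]
cv2.imwrite("pics/g6.png",np.hstack([cv2.resize(a,(400,400),interpolation=3),cv2.resize(b,(400,400),interpolation=3)]))
E
```

```text
clock: 17.03
ee_pos: [0.4429, -0.08, 0.042]
tool_rot: [3.142, -0.0, -2.916]
contact_force: [-0.2, -0.1, -2.2]
width: 0.0172
gripper_force: 44.4
[-0.19423148 -0.05350095 -2.16970691]
```

View pics/g6.png

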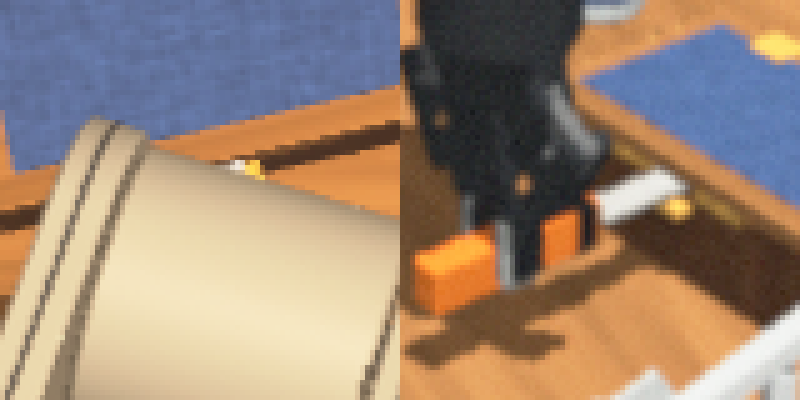

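The right panel shows the blade running into the gap just above the tab, which is at (680,208), and there is no resisting force. The tip is about 20 mm in, so I'll lever along an arc about the hinge.

```bash

python3 -m inch '[[[0.03,0.007,0.27],0],[[0.03,0.007,0.25],0],[[0.03,0.007,0.24],0],[[0.03,0.007,0.23],0],[[0.03,0.007,0.23],0],[[0.09,0.02,0.22],0],[[0.09,0.02,0.22],0],[[0.09,0.02,0.22],0],[[0.09,0.02,0.21],0],[[0.09,0.02,0.21],0]]'
python3 - <<'E'
from h import *
a=viewer.read_camera("top"); b=viewer.read_camera("side")
a=a[140:260,220:340,::-1]; b=b[180:300,280:400,::-1]
cv2.imwrite("pics/g7.png",np.hstack([cv2.resize(a,(400,400),interpolation=3),cv2.resize(b,(400,400),interpolation=3)]))
E
```

```text
clock: 17.97
ee_pos: [0.4585, -0.0766, 0.1002]
tool_rot: [-3.141, 0.0, -2.916]
contact_force: [-3.2, -1.4, -4.8]
width: 0.0168
gripper_force: 44.0
```

View pics/g7.png

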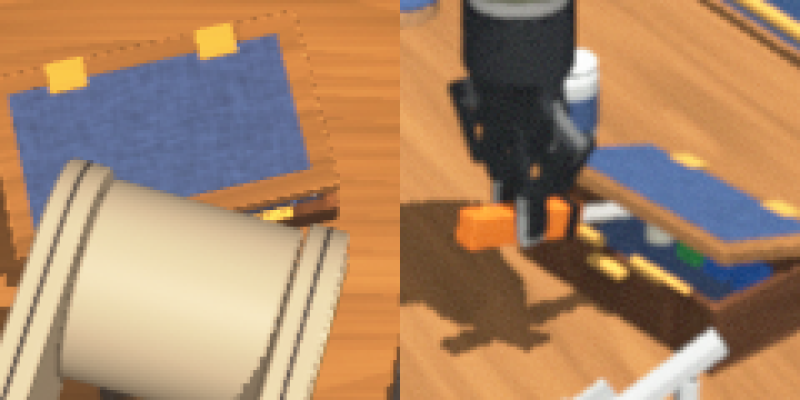

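The lid is up roughly 27°, with the blade under its front edge and the gripper well in front. Continuing the arc.

```bash

python3 -m inch '[[[0.147,0.033,0.18],0],[[0.147,0.033,0.18],0],[[0.147,0.033,0.18],0],[[0.147,0.033,0.18],0],[[0.147,0.033,0.18],0],[[0.19,0.043,0.13],0],[[0.19,0.043,0.13],0],[[0.19,0.043,0.13],0],[[0.19,0.043,0.13],0],[[0.19,0.043,0.13],0]]'
python3 -m inch '[[[0.217,0.049,0.07],0],[[0.217,0.049,0.07],0],[[0.217,0.049,0.07],0],[[0.217,0.049,0.07],0],[[0.217,0.049,0.07],0],[[0.21,0.048,0.01],0],[[0.21,0.048,0.01],0],[[0.21,0.048,0.01],0],[[0.1,0.023,0],0],[[0,0,0],0]]'
python3 - <<'E'
from h import *
a=viewer.read_camera("top"); b=viewer.read_camera("side")
a=a[110:260,200:350,::-1]; b=b[140:300,270:430,::-1]
cv2.imwrite("pics/g8.png",np.hstack([cv2.resize(a,(400,400),interpolation=3),cv2.resize(b,(400,400),interpolation=3)]))
E
```

```text
clock: 18.9
ee_pos: [0.5005, -0.067, 0.1385]
tool_rot: [3.141, -0.0, -2.916]
contact_force: [-2.7, 0.3, -3.6]
width: 0.0168
gripper_force: 44.0
clock: 19.73
ee_pos: [0.5402, -0.0583, 0.1498]
tool_rot: [3.141, -0.014, -2.916]
contact_force: [-49.4, -6.3, 35.8]
width: 0.0173
gripper_force: 45.9
```

View pics/g8.png

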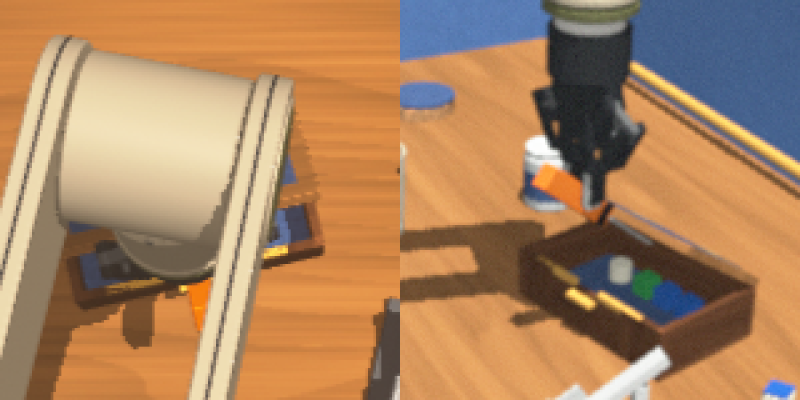

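Picture budget is used up. The lid looks fully back at its stop, and the pry was turned tip-down in the fingers (handle butt up at (555,180), blade descending to the right). I'll back off and raise, and measure numerically from here.

```bash

python3 -m inch '[[[-0.3,-0.068,0],0],[[-0.4,-0.09,0],0],[[-0.4,-0.09,0.2],0],[[-0.6,-0.135,0.3],0],[[-0.6,-0.135,0.3],0],[[-0.8,-0.18,0.3],0],[[-0.8,-0.18,0.3],0],[[-0.8,-0.18,0.3],0],[[-0.3,-0.07,0],0],[[0,0,0],0]]'
python3 - <<'E'
from h import *
np.set_printoptions(precision=4,suppress=True)
print(r.sense()["ee_pos"],r.sense()["contact_force"])
for c in("top","side"):
    I=viewer.read_camera(c); cv2.imwrite(f"pics/{c}9.png",I[:,:,::-1])
    for q in("pry","case","lid"): print(c,q,[(np.round(b["box"]).astype(int).tolist(),round(b["confidence"],2)) for b in nets.boxes_of(c,q)])
    im=cv2.cvtColor(I,cv2.COLOR_RGB2HSV)
    m=cv2.inRange(im,(5,190,150),(14,255,255)); k,l,s,ce=cv2.connectedComponentsWithStats(m)
    for i in range(1,k):
        if 25<s[i,4]<3500: print(c,"orange",s[i],ce[i],cv2.minAreaRect(np.argwhere(l==i)[:,::-1].astype(np.float32)))
    m=cv2.inRange(im,(100,70,40),(125,255,255)); k,l,s,ce=cv2.connectedComponentsWithStats(m)
    for i in range(1,k):
        if 60<s[i,4]<6000: print(c,"blue",s[i],ce[i])
s=np.array([.5445,-.0575]) # gap/slot
for th in(1.4,1.57,1.75):
    for L in(130,):
        for y in(-.1,.1):
            P=s+e*(.130-.13*np.cos(th))+n*y; P=np.r_[P,.055+.13*np.sin(th)]
            print(th,y,px("top",P),px("side",P))
E
```

```text
clock: 20.67
ee_pos: [0.4214, -0.0855, 0.1918]
tool_rot: [-3.14, 0.004, -2.917]
contact_force: [-0.6, 0.8, -1.9]
width: 0.0166
gripper_force: 44.0
[ 0.4214 -0.0855  0.1918] [-0.5572  0.7719 -1.8863]
top pry [([462, 297, 102, 25], 0.69), ([269, 183, 104, 81], 0.21)]
top case [([266, 184, 111, 84], 0.89), ([356, 250, 42, 54], 0.2)]
top lid [([271, 174, 107, 61], 0.93)]
top orange [486 168  23  25 172] [492.6453 181.1919] ((495.686279296875, 180.533447265625), (25.56427001953125, 20.54170799255371), 73.61045837402344)
top blue [ 222  148   88   49 2549] [264.8137 172.508 ]
top blue [  0 161  20  42 636] [  7.9686 181.261 ]
top blue [354 166  13  13  96] [359.5   171.875]
top blue [255 189  54  22 486] [283.7099 201.142 ]
top blue [ 353  315   48   62 1709] [376.8736 345.3827]
side pry [([296, 217, 39, 26], 0.91), ([375, 419, 58, 109], 0.75)]
side case [([365, 250, 96, 82], 0.95)]
side lid [([369, 232, 89, 44], 0.74)]
side orange [282 206  30  22 203] [293.8571 215.4335] ((297.1422119140625, 216.30735778808594), (28.85236167907715, 10.972024917602539), 28.300756454467773)
side orange [50
[... 326 characters left out ...]
 1043] [101.9501  55.2042]
side blue [ 205   67   79  104 5170] [251.0333 117.5104]
side blue [ 148  157   64   33 1328] [179.6755 172.4676]
side blue [266 173  16  10 124] [273.871  178.0403]
side blue [320 209  17  11  99] [326.3838 215.6768]
side blue [471 239 169 108 259] [564.668  298.7799]
side blue [340 242  52  27 444] [366.8964 256.9257]
side blue [ 234  323   64   60 2506] [265.2833 359.3017]
1.4 -0.1 [307.5122 139.4173] [408.7766 209.298 ]
1.4 0.1 [209.156  161.9168] [350.3027 183.3232]
1.57 -0.1 [304.9889 128.608 ] [415.2119 205.9758]
1.57 0.1 [206.6252 151.0601] [356.5825 180.5756]
1.75 -0.1 [302.3182 117.7846] [421.7127 204.1079]
1.75 0.1 [204.282  140.1127] [363.0442 179.1733]
```

```bash
cat >> h.py <<'E'
S0=np.array([.5445,-.0575]) ; H=S0+.130*e
def poly(c,Ps,shape=(480,640)):
    m=np.zeros(shape,np.uint8); cv2.fillConvexPoly(m,cv2.convexHull(np.array([px(c,P) for P in Ps],np.float32).round().astype(np.int32)),1); return m
def lid(im,c="top"):
    I0=cv2.cvtColor(cv2.imread("pics/top0.png"),cv2.COLOR_BGR2HSV); m=cv2.inRange(I0,(100,70,40),(125,255,255))
    k,l,s,ce=cv2.connectedComponentsWithStats(m); i=[j for j in range(1,k) if abs(ce[j]-[266,186]).max()<25 and s[j,4]>500][0]
    hull=cv2.convexHull(np.argwhere(l==i)[:,::-1].astype(np.float32))[:,0]
    Q=[]
    for p in hull:
        P=w("top",p,.065)[:2]-H; Q.append((-(P@e),P@n))
    M=cv2.inRange(cv2.cvtColor(im,cv2.COLOR_RGB2HSV),(100,70,40),(125,255,255))>0
    best=[]
    for t in np.arange(0,1.76,.05):
        Ps=[np.r_[H-e*(a*np.cos(t)+.01*np.sin(t)*-1)+n*y,.055+a*np.sin(t)+.01*np.cos(t)] for a,y in Q]
        g=poly(c,Ps)>0; R=np.zeros_like(g); R[100:240,190:340]=1
        if c=="side": R[:]=0; R[150:290,300:430]=1
        best.append((round((g&M&R).sum()/max(1,((g|M)&R).sum()),2),round(t,2)))
    return sorted(best)[::-1][:4]
def pry(im,G,yaw,g=-.003,rng=range(-60,50,4)):
    hs=cv2.cvtColor(im,cv2.COLOR_RGB2HSV); O=cv2.inRange(hs,(4,150,110),(16,255,255))>0; B=(hs[...,1]<45)&(hs[...,2]>120)
    R=np.zeros_like(O); p=px("side",G).astype(int); R[p[1]-60:p[1]+60,p[0]-70:p[0]+90]=1
    out=[]
    for f in rng:
        a=np.radians(f); X=np.array([np.cos(a)*np.cos(yaw),np.cos(a)*np.sin(yaw),np.sin(a)]); Y=np.array([-np.sin(yaw),np.cos(yaw),0]); Z=np.cross(X,Y); o=G-g*X
        bx=lambda x0,x1,hy,hz:[o+x*X+y*hy*Y+z*hz*Z for x in(x0,x1) for y in(-1,1) for z in(-1,1)]
        h=poly("side",bx(-.05,.04,.009,.012))>0; b=poly("side",bx(.06,.125,.01,.0015))>0
        o1=(O&h).sum()/max(1,(O&R).sum()); b1=(B&b).sum()/b.sum()
        out.append((round(o1+b1,2),f,round(o1,2),round(b1,2)))
    return sorted(out)[::-1][:4]
E
python3 - <<'E'
from h import *
rd=lambda f:cv2.imread(f)[:,:,::-1].copy()
print("lid",lid(rd("pics/top0.png")),lid(rd("pics/top9.png")),lid(rd("pics/side9.png"),"side"))
G=np.array([.4214,-.0855,.1918+.010]);
print("pry",pry(rd("pics/side9.png"),G,.2245))
print("check level",pry(rd("pics/side3.png"),np.array([.3994,-.0898,.033]),.2245,g=.015))
E
```

```text
lid [(np.float64(0.95), np.float64(0.0)), (np.float64(0.94), np.float64(0.05)), (np.float64(0.91), np.float64(0.1)), (np.float64(0.88), np.float64(0.15))] [(np.float64(0.77), np.float64(0.65)), (np.float64(0.76), np.float64(0.6)), (np.float64(0.74), np.float64(0.55)), (np.float64(0.71), np.float64(0.5))] [(np.float64(0.05), np.float64(0.0)), (np.float64(0.04), np.float64(0.05)), (np.float64(0.02), np.float64(0.1)), (np.float64(0.01), np.float64(0.2))]
pry [(np.float64(0.7), 8, np.float64(0.07), np.float64(0.63)), (np.float64(0.7), 4, np.float64(0.08), np.float64(0.62)), (np.float64(0.65), 0, np.float64(0.08), np.float64(0.56)), (np.float64(0.63), 12, np.float64(0.07), np.float64(0.56))]Traceback (most recent call last):
  File "<stdin>", line 6, in <module>
  File "h.py", line 43, in pry
    h=poly("side",bx(-.05,.04,.009,.012))>0; b=poly("side",bx(.06,.125,.01,.0015))>0
                                               ~~~~^^^^^^^^^^^^^^^^^^^^^^^^^^^^^^^
  File "h.py", line 20, in poly
    m=np.zeros(shape,np.uint8); cv2.fillConvexPoly(m,cv2.convexHull(np.array([px(c,P) for P in Ps],np.float32).round().astype(np.int32)),1); return m
                                                                              ~~^^^^^
  File "h.py", line 8, in px
    k=viewer.get_calibration(c);K=np.array(k["mtx"]);V=np.array(k["view"])
ValueError: time passes only in moves, steps and waits
```

```bash
sed -i 's/viewer.get_calibration(c)/CAL(c)/; s/(4,150,110),(16,255,255)/(5,190,150),(14,255,255)/' h.py; sed -i '2a import functools\nCAL=functools.lru_cache(None)(lambda c:viewer.get_calibration(c))' h.py
python3 - <<'E'
from h import *
rd=lambda f:cv2.imread(f)[:,:,::-1].copy()
print("pry",pry(rd("pics/side9.png"),np.array([.4214,-.0855,.1918+.010]),.2245))
print("check",pry(rd("pics/side3.png"),np.array([.3994,-.0898,.033]),.2245,g=.015))
E
```

```text
pry [(np.float64(1.34), -28, np.float64(0.87), np.float64(0.46)), (np.float64(1.22), 0, np.float64(0.66), np.float64(0.56)), (np.float64(1.2), 4, np.float64(0.58), np.float64(0.62)), (np.float64(1.18), -24, np.float64(0.87), np.float64(0.3))]
check [(np.float64(1.65), 16, np.float64(0.95), np.float64(0.7)), (np.float64(1.55), 12, np.float64(0.98), np.float64(0.57)), (np.float64(1.47), 20, np.float64(0.93), np.float64(0.54)), (np.float64(1.41), 8, np.float64(0.99), np.float64(0.41))]
```

The pry is at about −28° in the hand and the lid at about 0.65 rad, so step 2 is passed. The 45 N grip slipped. I'll level the pry by pressing its tip on the table, lay it flat, and grasp it again at 120 N.

```bash

python3 -m inch '[[[-0.35,-0.075,-0.3],0],[[-0.35,-0.075,-0.6],0],[[-0.35,-0.075,-0.8],0],[[-0.35,-0.075,-0.8],0],[[0,0,-0.8],0],[[0,0,-0.8],0],[[0,0,-0.7],0],[[0,0,-0.4],0],[[0,0,0],0],[[0,0,0],0]]'
python3 -m inch '[[[0,0,-0.25],0],[[0,0,-0.25],0],[[0,0,-0.25],0],[[0,0,-0.25],0],[[0,0,-0.25],0],[[0,0,-0.25],0],[[0,0,-0.25],0],[[0,0,-0.25],0],[[0,0,-0.2],0],[[0,0,0],0]]'
python3 -m inch '[[[0,0,0],0],[[0,0,0],0],[[0,0,0],0],[[0,0,0],0],[[0,0,0],0],[[0,0,0],0],[[0,0,0],0],[[0,0,0],0],[[0,0,0],0],[[0,0,0],0]]' 30 120
python3 - <<'E'
from h import *
I=viewer.read_camera("side"); cv2.imwrite("pics/side10.png",I[:,:,::-1]); T_=r.sense()["ee_pos"]; print(T_)
for g in(-.03,-.02,-.01,0,.01,.02): print(g,pry(I,np.array([T_[0],T_[1],.012]),.2245,g=g,rng=range(-12,17,4))[:2])
E
```

```text
clock: 21.9
ee_pos: [0.3854, -0.0923, 0.06]
tool_rot: [3.141, -0.001, -2.916]
contact_force: [1.0, 0.5, -1.4]
width: 0.017
gripper_force: 43.9
clock: 22.73
ee_pos: [0.3852, -0.0928, 0.0049]
tool_rot: [-3.141, -0.001, -2.916]
contact_force: [-2.2, -1.7, 2.1]
width: 0.0173
gripper_force: 45.9
clock: 23.57
ee_pos: [0.3855, -0.0925, 0.0053]
tool_rot: [-3.142, 0.0, -2.916]
contact_force: [-0.0, 0.7, 1.1]
width: 0.0298
gripper_force: 0.0
[ 0.38553854 -0.09253574  0.00529862]
-0.03 [(np.float64(0.85), 0, np.float64(0.45), np.float64(0.4)), (np.float64(0.74), -4, np.float64(0.44), np.float64(0.3))]
-0.02 [(np.float64(1.05), 0, np.float64(0.57), np.float64(0.49)), (np.float64(1.0), -4, np.float64(0.6), np.float64(0.4))]
-0.01 [(np.float64(1.36), 0, np.float64(0.74), np.float64(0.62)), (np.float64(1.26), -4, np.float64(0.73), np.float64(0.53))]
0 [(np.float64(1.65), 0, np.float64(0.9), np.float64(0.75)), (np.float64(1.5), -4, np.float64(0.89), np.float64(0.62))]
0.01 [(np.float64(1.84), 0, np.float64(0.99), np.float64(0.85)), (np.float64(1.61), -4, np.float64(0.99), np.float64(0.61))]
0.02 [(np.float64(1.68), 0, np.float64(0.96), np.float64(0.72)), (np.float64(1.57), 4, np.float64(0.95), np.float64(0.63))]
```

```bash

python3 -m inch '[[[0,0,-0.1],0],[[0,0,0],0],[[0,0,0],0],[[0,0,0],0],[[0,0,0],0],[[0,0,0],0],[[0,0,0],0],[[0,0,0],0],[[0,0,0],0],[[0,0,0],0]]' 0 120
python3 -m inch '[[[0,0,0.4],0],[[0,0,0.7],0],[[0,0,0.8],0],[[0,0,0.8],0],[[0.1,0.02,0.6],0],[[0.4,0.09,0],0],[[0.4,0.09,0],0],[[0.3,0.07,0],0],[[0,0,0],0],[[0,0,0],0]]'
python3 -m inch '[[[0.4,0.09,0],0],[[0.4,0.09,0],0],[[0.4,0.09,0],0],[[0.4,0.09,0],0],[[0.4,0.09,0],0],[[0.4,0.09,0],0],[[0,0,0],0],[[0,0,0],0],[[0,0,0],0],[[0,0,0],0]]'
python3 - <<'E'
from h import *
I=viewer.read_camera("side"); J=viewer.read_camera("top"); T_=r.sense()["ee_pos"]; print(T_,lid(J))
print(pry(I,T_+[0,0,.009],.2245,g=.01,rng=range(-30,31,3))[:3])
E
```

```text
clock: 24.45
ee_pos: [0.3859, -0.0927, 0.0032]
tool_rot: [-3.141, 0.001, -2.916]
contact_force: [-1.5, 0.4, 6.3]
width: 0.0158
gripper_force: 117.8
clock: 25.28
ee_pos: [0.4151, -0.0856, 0.085]
tool_rot: [3.141, -0.001, -2.915]
contact_force: [-0.8, -0.5, -1.4]
width: 0.0152
gripper_force: 117.4
clock: 26.12
ee_pos: [0.4747, -0.0724, 0.085]
tool_rot: [3.141, -0.001, -2.916]
contact_force: [0.7, 0.3, -1.2]
width: 0.0155
gripper_force: 117.4
[ 0.47495031 -0.07239517  0.08519109] [(np.float64(0.79), np.float64(0.65)), (np.float64(0.77), np.float64(0.6)), (np.float64(0.75), np.float64(0.7)), (np.float64(0.74), np.float64(0.55))]
[(np.float64(1.73), 0, np.float64(0.99), np.float64(0.74)), (np.float64(1.63), -3, np.float64(1.0), np.float64(0.63)), (np.float64(1.61), 3, np.float64(0.95), np.float64(0.67))]
```

```bash

python3 -m inch '[[[0,0,0.23],0],[[0,0,0.23],0],[[0,0,0.23],0],[[0,0,0.23],0],[[0,0,0.2],0],[[0.17,0.038,0.166],0],[[0.17,0.038,0.166],0],[[0.17,0.038,0.166],0],[[0.17,0.038,0.166],0],[[0.17,0.038,0.166],0]]'
python3 - <<'E'
from h import *
I=viewer.read_camera("side"); J=viewer.read_camera("top"); T_=r.sense()["ee_pos"]; print(T_,lid(J))
print(pry(I,T_+[0,0,.009],.2245,g=.01,rng=range(-30,31,3))[:3])
E
```

```text
clock: 27.05
ee_pos: [0.4973, -0.0674, 0.1343]
tool_rot: [3.141, -0.0, -2.916]
contact_force: [-0.5, -0.4, -4.4]
width: 0.0154
gripper_force: 117.4
[ 0.49822115 -0.06737621  0.13500074] [(np.float64(0.27), np.float64(1.0)), (np.float64(0.26), np.float64(0.95)), (np.float64(0.24), np.float64(1.05)), (np.float64(0.23), np.float64(0.9))]
[(np.float64(1.79), 0, np.float64(1.0), np.float64(0.79)), (np.float64(1.65), -3, np.float64(0.99), np.float64(0.67)), (np.float64(1.54), 3, np.float64(1.0), np.float64(0.54))]
```

Working: the pry is still level and the lid is at about 1.0 rad. Continuing.

```bash

python3 -m inch '[[[0.211,0.048,0.115],0],[[0.211,0.048,0.115],0],[[0.211,0.048,0.115],0],[[0.211,0.048,0.115],0],[[0.211,0.048,0.115],0],[[0.233,0.053,0.05],0],[[0.233,0.053,0.05],0],[[0.233,0.053,0.05],0],[[0.233,0.053,0.05],0],[[0.233,0.053,0.05],0]]'
python3 - <<'E'
from h import *
I=viewer.read_camera("side"); J=viewer.read_camera("top"); T_=r.sense()["ee_pos"]; print(T_,lid(J))
print(pry(I,T_+[0,0,.009],.2245,g=.01,rng=range(-30,31,3))[:3])
E
```

```text
clock: 27.98
ee_pos: [0.5528, -0.0548, 0.1546]
tool_rot: [3.141, -0.0, -2.916]
contact_force: [-2.2, 0.3, -2.8]
width: 0.0159
gripper_force: 117.6
[ 0.55356402 -0.05470231  0.15505666] [(np.float64(0.04), np.float64(0.15)), (np.float64(0.04), np.float64(0.1)), (np.float64(0.04), np.float64(0.05)), (np.float64(0.04), np.float64(0.0))]
[(np.float64(1.8), 0, np.float64(1.0), np.float64(0.8)), (np.float64(1.65), -3, np.float64(1.0), np.float64(0.65)), (np.float64(1.64), 3, np.float64(1.0), np.float64(0.64))]
```

```bash

python3 -m inch '[[[0.18,0.04,0],0],[[0.18,0.04,0],0],[[0.15,0.035,0],0],[[0,0,0],0],[[0,0,0],0],[[-0.2,-0.045,0],0],[[-0.4,-0.09,0],0],[[-0.6,-0.135,0],0],[[-0.8,-0.18,0],0],[[-0.8,-0.18,0],0]]'
python3 -m inch '[[[-0.8,-0.18,0],0],[[-0.8,-0.18,0],0],[[-0.8,-0.18,0],0],[[-0.6,-0.135,0],0],[[-0.3,-0.07,0],0],[[0,0,0],0],[[0,0,0],0],[[0,0,0],0],[[0,0,0],0],[[0,0,0],0]]'
python3 - <<'E'
from h import *
I=viewer.read_camera("side"); J=viewer.read_camera("top"); T_=r.sense()["ee_pos"]; print(T_,lid(J))
cv2.imwrite("pics/top11.png",J[:,:,::-1]);cv2.imwrite("pics/side11.png",I[:,:,::-1])
print(pry(I,T_+[0,0,.009],.2245,g=.01,rng=range(-30,31,3))[:3])
for c in("top","side"): print([(np.round(b["box"]).astype(int).tolist(),round(b["confidence"],2)) for q in("lid","case") for b in nets.boxes_of(c,q)])
for th in(1.3,1.4,1.57,1.7):
  Q=[np.r_[H-e*(a*np.cos(th)-z*np.sin(th))+n*y,.055+a*np.sin(th)+z*np.cos(th)] for a in(0,.13) for z in(0,.01) for y in(-.105,.105)]
  for c in("top","side"): q=np.array([px(c,P) for P in Q]); print(th,c,q.min(0).round(),q.max(0).round())
E
```

```text
clock: 28.92
ee_pos: [0.4941, -0.0679, 0.1546]
tool_rot: [-3.142, 0.0, -2.915]
contact_force: [0.3, 0.2, -1.2]
width: 0.0156
gripper_force: 118.4
clock: 29.75
ee_pos: [0.413, -0.0863, 0.1547]
tool_rot: [3.141, -0.0, -2.915]
contact_force: [0.4, -0.4, -2.1]
width: 0.0154
gripper_force: 118.4
[ 0.41283608 -0.08626772  0.15457581] [(np.float64(0.76), np.float64(0.0)), (np.float64(0.74), np.float64(0.05)), (np.float64(0.72), np.float64(0.1)), (np.float64(0.7), np.float64(0.15))]
[(np.float64(1.82), 0, np.float64(1.0), np.float64(0.82)), (np.float64(1.71), 3, np.float64(1.0), np.float64(0.71)), (np.float64(1.61), -3, np.float64(1.0), np.float64(0.61))]
[([257, 143, 107, 45], 0.98), ([261, 174, 119, 105], 0.63)]
[([390, 217, 69, 71], 0.93), ([368, 237, 104, 112], 0.86)]
1.3 top [207. 140.] [311. 169.]
1.3 side [345. 183.] [415. 255.]
1.4 top [205. 134.] [310. 166.]
1.4 side [349. 181.] [415. 255.]
1.57 top [203. 123.] [307. 166.]
1.57 side [354. 179.] [420. 255.]
1.7 top [201. 116.] [307. 166.]
1.7 side [354. 178.] [424. 255.]
```

The nets' lid boxes (top rows 120–166, side columns 355–425) match 1.6–1.65 rad, so the lid is upright. To put the pry back, I'll lay it flat again and regrasp gently at its centre, so the rest rail can tilt it while it is lowered.

```bash

python3 -m inch '[[[-0.28,-0.06,-0.3],0],[[-0.28,-0.06,-0.6],0],[[-0.28,-0.06,-0.8],0],[[-0.28,-0.06,-0.9],0],[[0,0,-0.9],0],[[0,0,-0.9],0],[[0,0,-0.8],0],[[0,0,-0.5],0],[[0,0,-0.25],0],[[0,0,-0.1],0]]'
python3 -m inch '[[[0,0,0],0],[[0,0,0],0],[[0,0,0],0],[[0,0,0],0],[[-0.13,-0.03,0],0],[[-0.13,-0.03,0],0],[[-0.13,-0.03,0],0],[[0,0,0],0],[[0,0,0],0],[[0,0,0],0]]' 30 30
python3 -m inch '[[[0,0,0],0],[[0,0,0],0],[[0,0,0],0],[[0,0,0],0],[[0,0,0],0],[[0,0,0],0],[[0,0,0],0],[[0,0,0],0],[[0,0,0],0],[[0,0,0],0]]' 0 30
python3 - <<'E'
from h import *
I=viewer.read_camera("side"); T_=r.sense()["ee_pos"]; print(T_)
for g in(-.02,-.01,0,.01,.02): print(g,pry(I,np.array([T_[0],T_[1],.012]),.2245,g=g,rng=range(-8,9,4))[:1])
E
```

```text
clock: 30.88
ee_pos: [0.3825, -0.092, 0.0031]
tool_rot: [3.139, -0.004, -2.916]
contact_force: [-26.7, 6.8, 46.9]
width: 0.0154
gripper_force: 124.9
clock: 31.72
ee_pos: [0.3748, -0.0947, 0.0035]
tool_rot: [-3.141, 0.0, -2.916]
contact_force: [-0.4, 0.4, 0.5]
width: 0.0297
gripper_force: 0.0
clock: 32.55
ee_pos: [0.375, -0.0947, 0.0036]
tool_rot: [-3.141, 0.0, -2.916]
contact_force: [0.5, -0.9, 4.2]
width: 0.0174
gripper_force: 29.9
[ 0.37508302 -0.09473856  0.00360158]
-0.02 [(np.float64(1.3), 0, np.float64(0.7), np.float64(0.6))]
-0.01 [(np.float64(1.59), 0, np.float64(0.87), np.float64(0.72))]
0 [(np.float64(1.78), 0, np.float64(0.98), np.float64(0.8))]
0.01 [(np.float64(1.73), 0, np.float64(0.97), np.float64(0.76))]
0.02 [(np.float64(1.44), 0, np.float64(0.83), np.float64(0.61))]
```

```bash

python3 -m inch '[[[0,0,0.4],0],[[0,0,0.7],0],[[0,0,0.8],0],[[0,0,0.8],0],[[0,0,0.8],0],[[0,0,0.8],0],[[0,0,0.8],0],[[0,0,0.76],0],[[0,0,0],0],[[0,0,0],0]]'
python3 -m inch '[[[0.24,-0.36,0],-0.27],[[0.48,-0.73,0],-0.54],[[0.48,-0.73,0],-0.54],[[0.48,-0.73,0],-0.54],[[0.48,-0.73,0],-0.54],[[0.48,-0.73,0],-0.54],[[0.48,-0.73,0],-0.54],[[0.48,-0.73,0],-0.54],[[0.24,-0.36,0],-0.27],[[0,0,0],0]]'
python3 - <<'E'
from h import *
I=viewer.read_camera("side"); T_=r.sense()["ee_pos"]; print(T_)
print(pry(I,T_+[0,0,.009],-.229,g=.004,rng=range(-30,31,3))[:3])
E
```

```text
clock: 33.43
ee_pos: [0.375, -0.0948, 0.1501]
tool_rot: [-3.141, 0.001, -2.916]
contact_force: [-1.0, 0.7, -2.2]
width: 0.0175
gripper_force: 29.5
clock: 34.27
ee_pos: [0.4703, -0.2414, 0.1473]
tool_rot: [3.141, -0.003, 2.912]
contact_force: [1.2, 0.4, -2.1]
width: 0.0172
gripper_force: 29.6
[ 0.46970669 -0.24024108  0.14731976]
[(np.float64(1.9), 0, np.float64(0.97), np.float64(0.93)), (np.float64(1.68), -3, np.float64(0.97), np.float64(0.7)), (np.float64(1.65), 3, np.float64(0.96), np.float64(0.69))]
```

```bash

python3 -m inch '[[[0,0,-0.3],0],[[0,0,-0.5],0],[[0,0,-0.5],0],[[0,0,-0.3],0],[[0,0,-0.2],0],[[0,0,-0.1],0],[[0,0,-0.1],0],[[0,0,-0.1],0],[[0,0,-0.1],0],[[0,0,-0.1],0]]'
python3 -m inch '[[[0,0,-0.08],0],[[0,0,-0.08],0],[[0,0,-0.08],0],[[0,0,-0.08],0],[[0,0,-0.08],0],[[0,0,0],0],[[0,0,0],0],[[0,0,0],0],[[0,0,0],0],[[0,0,0],0]]'
python3 - <<'E'
from h import *
I=viewer.read_camera("side"); T_=r.sense()["ee_pos"]; print(T_)
print(pry(I,T_+[0,0,.009],-.229,g=.004,rng=range(-10,51,3))[:3])
E
```

```text
clock: 35.15
ee_pos: [0.4696, -0.2396, 0.0923]
tool_rot: [3.141, -0.003, 2.916]
contact_force: [-8.8, 4.0, 10.3]
width: 0.0173
gripper_force: 34.0
clock: 35.98
ee_pos: [0.4703, -0.2398, 0.0825]
tool_rot: [3.141, -0.001, 2.916]
contact_force: [-5.2, 3.2, 6.6]
width: 0.0175
gripper_force: 36.8
[ 0.47030502 -0.23977746  0.0824465 ]
[(np.float64(1.76), 32, np.float64(0.83), np.float64(0.93)), (np.float64(1.66), 29, np.float64(0.87), np.float64(0.79)), (np.float64(1.57), 35, np.float64(0.82), np.float64(0.75))]
```

```bash

python3 -m inch '[[[0,0,0],0],[[0,0,0],0],[[0,0,0],0],[[0,0,0],0],[[0,0,0],0],[[0,0,0],0],[[0,0,0],0],[[0,0,0],0],[[0,0,0],0],[[0,0,0],0]]' 60
python3 -m inch '[[[0,0,0.3],0],[[0,0,0.5],0],[[0,0,0.8],0],[[0,0,0.9],0],[[0,0,0.9],0],[[0,0,0.9],0],[[-0.8,0,0.9],0],[[-0.9,0,0.5],0],[[-0.9,0,0],0],[[-0.6,0,0],0]]'
python3 - <<'E'
from h import *
I=viewer.read_camera("side"); J=viewer.read_camera("top"); print(r.sense()["ee_pos"],r.sense()["contact_force"])
for s in(-.01,-.005,0,.005,.01): print(s,pry(I,np.array([.464+s*.974*.819,-.239-s*.227*.819,.085+s*.574]),-.229,g=0,rng=range(20,51,3))[:2])
for c in("top","side"): print(c,[(q,np.round(b["box"]).astype(int).tolist(),round(b["confidence"],2)) for q in("pry","lid","chalk","tin","tumbler") for b in nets.boxes_of(c,q)])
E
```

```text
clock: 36.87
ee_pos: [0.4708, -0.2404, 0.0824]
tool_rot: [-3.142, 0.0, 2.915]
contact_force: [-0.5, -0.2, 0.4]
width: 0.0602
gripper_force: 0.0
clock: 37.7
ee_pos: [0.3902, -0.241, 0.2279]
tool_rot: [-3.14, 0.003, 2.915]
contact_force: [-0.1, -0.8, -0.9]
width: 0.0603
gripper_force: 0.0
[ 0.38970076 -0.24082762  0.22684265] [ 0.66929086 -0.80065384 -0.40002703]
-0.01 [(np.float64(1.75), 35, np.float64(0.91), np.float64(0.84)), (np.float64(1.68), 38, np.float64(0.89), np.float64(0.8))]
-0.005 [(np.float64(1.8), 35, np.float64(0.93), np.float64(0.88)), (np.float64(1.77), 38, np.float64(0.93), np.float64(0.83))]
0 [(np.float64(1.79), 35, np.float64(0.91), np.float64(0.87)), (np.float64(1.76), 38, np.float64(0.94), np.float64(0.83))]
0.005 [(np.float64(1.79), 35, np.float64(0.97), np.float64(0.82)), (np.float64(1.74), 38, np.float64(0.98), np.float64(0.77))]
0.01 [(np.float64(1.7), 35, np.float64(0.95), np.float64(0.74)), (np.float64(1.67), 38, np.float64(0.97), np.float64(0.7))]
top [('pry', [366, 216, 24, 47], 0.92), ('pry', [483, 298, 61, 23], 0.57), ('lid', [257, 142, 105, 43], 0.6), ('lid', [368, 217, 18, 41], 0.35), ('chalk', [360, 173, 14, 16], 0.56), ('tin', [149, 169, 35, 33], 0.95), ('tumbler', [133, 259, 44, 38], 0.71)]
side [('pry', [376, 420, 60, 113], 0.77), ('pry', [364, 281, 75, 52], 0.75), ('lid', [389, 217, 66, 71], 0.78), ('chalk', [420, 302, 14, 23], 0.47), ('chalk', [259, 217, 28, 40], 0.34), ('tin', [332, 209, 15, 24], 0.39), ('tumbler', [258, 215, 22, 40], 0.72), ('tumbler', [353, 313, 62, 54], 0.7)]
```

The pry's side box [364,281,75,52] matches the starting one [364,281,73,53]. It lies at 35° within about 5 mm of the seat, and the lid is upright. Handing in.

```bash
python3 -c "
from plant import job
print(job.close_job())"
```

```text
the job is handed in; nothing more can be done
None
```

I levered the lid open to about 1.6 rad (estimated from the camera images), put the blade back in its rest within about 5 mm at 35°, and handed the job in at about 38 s; the hand-in returned no verdict.

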